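Close the lens clamp and set its thumbscrew a quarter turn free

ROBOT

A 7-joint arm with a two-finger parallel gripper is mounted at the origin on the work surface. World frame = base frame: x ahead of the robot, y to its left, z up, the work surface at z = 0. Lengths are in m, angles in rad, forces in N, time in s.
With the tool pointing down it reaches from about 0.35 to 0.9 m from the base axis. Payload 8.1 kg.
Tool frame: the origin (TCP) lies midway between the tips of the shut fingers; the grasp point (between the pads) lies 19 mm behind it (arm.hold_point_z is the z of the grasp point in the tool frame, in m); z points along the fingers, y is the line along which they close (so a half turn about z gives the same grasp; the last joint's range is limited). The gripper opens to 92 mm and grips with 3 to 60 N. Pads are 19 mm wide; open, the fingers measure 130 mm over their backs; the gripper's body (75 mm by 190 mm) begins 47 mm behind the grasp point.
Start: joints at [-1.248, 0.434, 0.025, 1.573, -0.012, 1.134, -0.075], TCP at [0.258, 0.569, 0.194] pointing down, gripper open.
Joint ranges: [-2.62, 2.62], [-0.44, 2.09], [-1.27, 1.32], [0.08, 2.57], [-1.32, 4.46], [0.12, 2], [-2.74, 2.74]. Speed limits (rad/s): [2.22, 2.22, 3.01, 3.01, 3.14, 3.14, 3.14].

INTERFACE

Orientations are given as a rotation vector (axis times angle).
In Python, from cell import arm, get_image, camera_params, job gives the robot as it stands.
- The arm moves only by the tool send_rows, never from a script. Its argument "deltas" is a list of rows, each a list of 3 entries, a list of its own where there are three numbers: the shift along the world's x, y, z in m, then the turn, a rotation vector about the world's x, y, z in rad, then the finger opening in m, from 0 to 0.0918. In form: [[[tx, ty, tz], [ax, ay, az], gripper], ...]. A call has exactly 10 rows; each row shifts and turns the commanded pose from where the row before left it; what a row does not reach is not made up. A row lasts 1/10 s, in which the tool goes at most 50 mm and 8.59 degrees, less where a joint would pass 70% of its speed; a pose out of reach is approached as far as the arm can. A call with a gripper value outside its range is refused whole. The fingers move at their own pace and stop on an object; "force" is the grip in N (left out, the last holds). Time passes only in rows, so rows that do not move let the fingers close, or fill a call up. It gives the time, the measured TCP pose, the force and the opening at its end, in the units of the state.
- arm.observe(): the state, without advancing time (a new reading comes with each control period).
- get_image(name): name is "side" or "top" or "wrist"; returns the picture (480x640x3 uint8, red, green, blue); there is no depth.
- camera_params(name): a dict with "fov_y" (degrees; the focal length in pixels is half the picture's height over the tangent of half this angle, whatever the lens; pixels are square), "cx", "cy" (the principal point, pixels), "rvec" (rotation vector, rad) and "tvec" (3), from world to camera coordinates, as OpenCV has them. Camera axes: x right, y down, z forward; pixel columns grow to the right and rows downward; lengths in m; the calibration is good to about 2 mm. A picture is of the moment at which its call begins: read the wrist's pose just before it. camera_params takes no time and is no camera call; for the wrist camera it gives the pose at the moment of the call.
- job.sign_off(): hands the job in, once; it reports no verdict.
The state is a dict: "clock": time; "joints": joint angles; "dq": joint speeds; "joint_efforts": joint torques, N m; "position": TCP position; "ee_rot": TCP orientation; "force": force on the tool from outside, world axes, zero at the start; "ft_torque": the same for the moment, N m; "width": opening from 0.0 (shut) to 1.0 (fully open).
Only numpy, scipy, OpenCV 4.12 (cv2) and the standard library are available. Lean on these libraries where they do the work, as an engineer would, in place of code of your own. Each camera call takes 0.05 s, during which the arm holds its last target. There are 200 camera calls.

TASK

Press the open leaf of the camera clamp down until it snaps fully shut, then screw its knurled thumbscrew in until it bottoms out on the lens barrel and back it off a quarter turn, so that the lens can just be slid for focusing. Finish while still gripping the screw's head there, keeping it from creeping, and leave the other things on the table where they are.

Things in the scene. Friction and masses are not known exactly. Their poses are not given: they have to be found in the camera images.
- clamp: Camera clamp, fixed: black block 104 (x) x 36 (y) mm on a 300 mm rail along y, holding a 40 mm lens barrel lying along y (camera at +y). Origin: on the table under the block's middle, z up. Hinge on the +x side; the leaf's free end on the -x side (facing the robot within 0.45 rad), between two cheeks up to z 112 mm, at x -53..-37, |y| 20..35 mm. Only the screw stands above 112 mm when shut.
- leaf (a joint): Angle of the hinged black leaf over the barrel, rad: 0 fully shut, positive with its free end up. Starts 0.6 to 1.05 open; a stiff hinge (about 2 N at the tab) keeps it where it is put. Two spring balls resist between about 0.11 and 0.04 rad: about 7 to 10 N straight down at the tab snaps it past them and they then hold it at 0 (against about 9 N lifted at the tab).
- leaf_tab (a point): Middle of the top face of the thumb tab (24 mm long, 26 mm wide) at the leaf's free end; moves with the leaf in an arc about the hinge. It lies 111 mm from the hinge axis along the leaf and 6 mm above the leaf's mid-plane; when shut it is 112 mm above the table.
- leaf_hinge (a point): Middle of the leaf's hinge axis, fixed: 50 mm to +x of the clamp's origin, 106 mm above the table; the axis runs along the clamp's y.
- thumbscrew: Knurled steel thumbscrew through the leaf, 50 mm from the hinge axis; tilts with the leaf, upright when shut; this pose does not turn. Origin: on its axis, at the leaf's top face when screwed home; z along the screw, outwards. From the origin up: neck 16 mm across to 10 mm, then the knurled head, 28 mm across, from 10 to 28 mm, with a slot across its top. Right-hand thread, 1.5 mm a turn.
- knob (a joint): Turn of the thumbscrew, rad: 0 bottomed out (tip hard down on the barrel, a solid stop); positive as it is backed off (anticlockwise seen from above). Clockwise screws it in. Starts 2.6 to 5.2 above the stop, turns against 0.04 N m of friction, stays where it is left; pushing down on it does not turn it.
- knob_top (a point): Centre of the top face of the thumbscrew's head; x of the point runs along the slot and turns with the screw.
- lens_cap: Bystander: flat black lens cap lying on the table, 52 mm across, 11 mm high. Origin: centre of its underside.
- spare_screw: Bystander: a spare knurled steel thumbscrew standing on its head on the table, head 28 mm across and 18 mm high, 50 mm high in all, its shank pointing up. Not the one to turn. Origin: centre of its underside.
- spare_lens: Bystander: spare black lens standing upright, 46 mm across, 62 mm high. Origin: centre of its underside.
- driver: Bystander: screwdriver lying flat, 160 mm long along its x axis, handle to -x.
- ring_light: Bystander: black ring light lying flat, 96 mm across with a 48 mm opening, 18 mm high. Origin: centre of its underside.
- screw_tray: Bystander: open grey tray of small screws, 130 x 90 x 28 mm. Origin: centre of its underside.
- target: Bystander: white calibration plate with black dots, 100 x 80 x 5 mm, lying flat. Origin: centre of its underside.
- bracket: Bystander: black angle bracket, foot 60 x 50 mm, 70 mm high. Origin: centre of its underside.

How it is judged:
By the outcome, as a careful person would: the job done as asked, in the order asked, and still so for the second after the job is handed in, while the arm keeps its last pose, push and grip.
It also fails if it takes over 67 s, if anything falls off the work surface, if the arm or the gripper's body presses on something with over 40 N, if the wrist force passes 120 N, or if a joint passes its speed limit or range.

## Working session

There is one attempt and no reset: what is moved stays moved. The work goes in short steps, Python scripts to look and compute and a tool call to move; the robot and the scene stay as the last step left them, time stands still between calls to the robot, and variables do not carry over. Pictures are saved under pics/ and viewed, on a budget of 15 in all, crops included, one or two more only if the job needs it, and the job is handed in when it is done.

Besides the shell and the picture viewer there is one more tool, called after ">>>" as name([rows], argument=value, ...), one row to a line, values as JSON. send_rows: Moves the arm, as the interface text tells. Its arguments: {"type":"object","properties":{"deltas":{"type":"array","items":{"type":"array"}},"force":{"type":"number"}},"required":["deltas"]}

```bash
mkdir -p pics; ls
python3 - <<'E'
from cell import arm,get_image,camera_params
import cv2,numpy as np
print(arm.observe(), arm.hold_point_z)
ims=[]
for n in("top","side"):
    im=get_image(n)[:,:,::-1]; cv2.imwrite(f"pics/{n}0.png",im); print(n,camera_params(n))
E
```

```text
pics
{'clock': 0.0, 'joints': array([-1.24761492,  0.43523812,  0.02495526,  1.57410501, -0.01159079,
        1.13395822, -0.07513908]), 'dq': array([ 0.00158024, -0.00068145, -0.00015289, -0.00084522,  0.00150856,
        0.00035911, -0.00179536]), 'joint_efforts': array([ 5.48604676e-04, -6.67866325e+01,  9.84911285e-01, -3.14461577e+01,
       -6.05911156e-02,  4.26749233e-02,  1.71843353e-04]), 'position': array([0.25796552, 0.56866949, 0.19273232]), 'ee_rot': array([-6.63871797e-01, -3.07045382e+00,  2.43850840e-03]), 'force': array([-0.5118005 ,  0.04517929, -0.35144494]), 'ft_torque': array([ 0.0087425 , -0.03556311,  0.00169664]), 'width': 1.0006520580767395} -0.0188
top {'fov_y': 46.80354156667069, 'cx': 326.42139907417305, 'cy': 240.89927537733226, 'rvec': array([ 2.14656731, -2.12446423,  0.20318467]), 'tvec': array([-0.01167861,  0.54489746,  1.56224527])}
side {'fov_y': 45.81499268228494, 'cx': 319.7397246859899, 'cy': 242.80461968189348, 'rvec': array([ 2.19799619, -0.37397743,  0.15296486]), 'tvec': array([-0.51028258,  0.2083308 ,  1.23131823])}
```

View pics/top0.png

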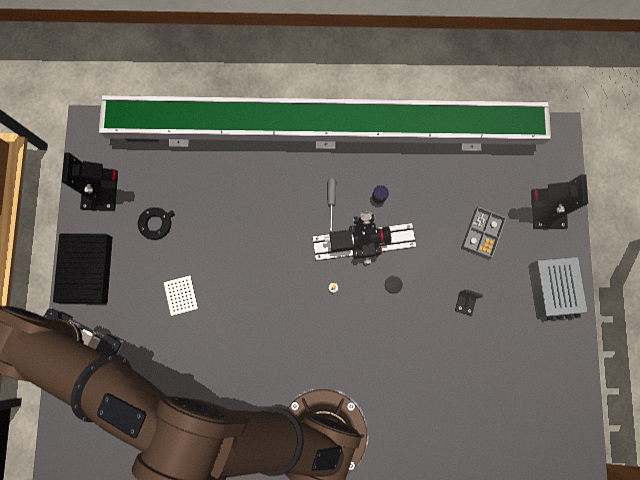

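View pics/side0.png

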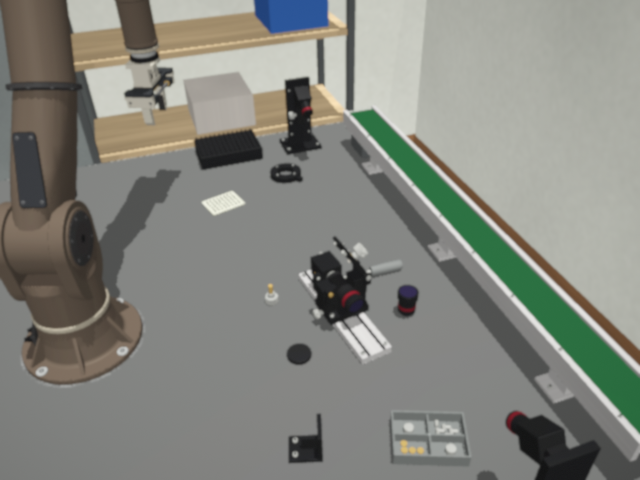

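The top view shows the clamp near px (365,240), with its rail running left-right (+y to the left). The side view shows it near (340,290), with the leaf up and the screw head near (360,250). I'll zoom in on both.

```bash
cat > h.py <<'E'
import numpy as np,cv2
from cell import camera_params
def K(p):
    f=240/np.tan(np.radians(p["fov_y"]/2)); return f
def ray(n,u,v,p=None):
    p=p or camera_params(n); R=cv2.Rodrigues(np.array(p["rvec"]))[0]; f=K(p)
    d=R.T@np.array([(u-p["cx"])/f,(v-p["cy"])/f,1]); return -R.T@np.array(p["tvec"]),d/np.linalg.norm(d)
def onz(n,u,v,z,p=None):
    c,d=ray(n,u,v,p); return c+d*(z-c[2])/d[2]
def tri(*rs):
    A=sum(np.eye(3)-np.outer(d,d) for c,d in rs); b=sum((np.eye(3)-np.outer(d,d))@c for c,d in rs)
    x=np.linalg.solve(A,b); return x,[np.linalg.norm(np.cross(x-c,d)) for c,d in rs]
def proj(n,X,p=None):
    p=p or camera_params(n); R=cv2.Rodrigues(np.array(p["rvec"]))[0]; f=K(p)
    q=R@np.array(X)+p["tvec"]; return f*q[0]/q[2]+p["cx"],f*q[1]/q[2]+p["cy"]
E
python3 - <<'E'
import cv2,numpy as np
a=cv2.imread("pics/top0.png")[190:280,300:425]; b=cv2.imread("pics/side0.png")[220:370,280:400]
a=cv2.resize(a,(500,360),interpolation=cv2.INTER_CUBIC);b=cv2.resize(b,(480-190,int(150*290/120)),interpolation=cv2.INTER_CUBIC)
c=np.zeros((362,800,3),np.uint8);c[:360,:500]=a;c[:b.shape[0],505:505+290]=b[:362];cv2.imwrite("pics/z0.png",c)
E
```

```text
(no output)
```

View pics/z0.png

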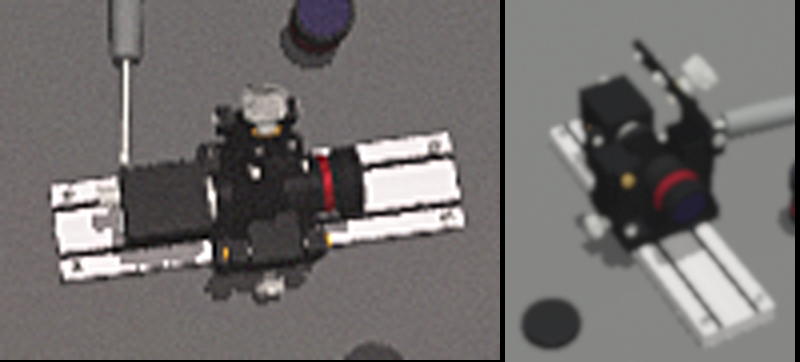

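Run:
```python
from h import *
T=lambda a,b:(300+a/4,190+b/4)
c=[onz("top",*T(*p),0.012) for p in((52,185),(62,280),(450,133),(462,230))]
print(np.round(c,4)); m=np.mean(c,0);print("mid",m)
e=(c[0]+c[1]-c[2]-c[3])/2;print(np.linalg.norm(e),"yaw",np.arctan2(-e[0],e[1]))
yw=np.arctan2(-e[0],e[1]);R=np.array([[np.cos(yw),-np.sin(yw),0],[np.sin(yw),np.cos(yw),0],[0,0,1]])
S=lambda a,b:(280+(a-505)/2.4167,220+b/2.4167)
x,r=tri(ray("top",*T(267,103)),ray("side",*S(698,72)));print("head",x,r, "clamp frame",R.T@(x-m*[1,1,0]))
for th in(.6,.8,1.0):
    q=m*[1,1,0]+R@np.array([.05-.111*np.cos(th)+.006*np.sin(th),0,.106+.111*np.sin(th)+.006*np.cos(th)]); print(th,q,proj("top",q),proj("side",q))
```

```text
[[ 0.565   0.0335  0.012 ]
 [ 0.4938  0.0252  0.012 ]
 [ 0.6081 -0.2637  0.012 ]
 [ 0.5346 -0.2713  0.012 ]]
mid [ 0.5503692 -0.1190895  0.012    ]
0.29986256288967744 yaw 0.14034628582325223
head [ 0.59374399 -0.11306309  0.1670884 ] [np.float64(0.0005940998967357335), np.float64(0.0005940998967358083)] clamp frame [ 4.37913230e-02 -1.00364767e-04  1.67088396e-01]
0.6 [ 0.51252064 -0.12443656  0.17362733] (np.float64(371.2736405954114), np.float64(245.14824750216246)) (np.float64(325.13954195945695), np.float64(259.02452669920086))
0.8 [ 0.52756534 -0.12231112  0.18980677] (np.float64(371.018772473921), np.float64(238.51868371354493)) (np.float64(331.67808022533023), np.float64(250.57908931454728))
1.0 [ 0.5454929  -0.11977841  0.20264509] (np.float64(370.4808631378984), np.float64(230.93376787069514)) (np.float64(339.5440808297899), np.float64(242.96024281316343))
```

Clamp origin is about (0.550, -0.119) with yaw 0.140. The rail length (0.2999 m) and the head's y offset (0) both agree with that. The head position puts the leaf at about 0.97 rad. Next I go above the tab with the fingers shut.

>>> send_rows([
  [[0, 0, 0.02], [0, 0, 0], 0],
  [[0, 0, 0.03], [0, 0, 0], 0],
  [[0.01, -0.03, 0.03], [0, 0, -0.05], 0],
  [[0.015, -0.035, 0], [0, 0, -0.05], 0],
  [[0.015, -0.035, 0], [0, 0, -0.05], 0],
  [[0.015, -0.035, 0], [0, 0, -0.05], 0],
  [[0.015, -0.035, 0], [0, 0, -0.05], 0],
  [[0.015, -0.035, 0], [0, 0, -0.05], 0],
  [[0.015, -0.035, 0], [0, 0, -0.05], 0],
  [[0.015, -0.035, 0], [0, 0, -0.05], 0],
], force=20)

```text
clock: 1.1
position: [0.3734, 0.2925, 0.2733]
ee_rot: [-1.264, -2.876, 0.0]
force: [1.0, 0.3, 0.9]
width: 0.176
```

>>> send_rows([
  [[0.015, -0.035, 0], [0, 0, -0.05], 0],
  [[0.015, -0.035, 0], [0, 0, -0.05], 0],
  [[0.015, -0.035, 0], [0, 0, -0.05], 0],
  [[0.015, -0.035, 0], [0, 0, -0.05], 0],
  [[0.015, -0.035, 0], [0, 0, -0.05], 0],
  [[0.015, -0.035, 0], [0, 0, -0.05], 0],
  [[0.015, -0.035, 0], [0, 0, -0.05], 0],
  [[0.015, -0.035, 0], [0, 0, -0.05], 0],
  [[0, 0, 0], [0, 0, -0.05], 0],
  [[0, 0, 0], [0, 0, -0.05], 0],
])

```text
clock: 2.1
position: [0.4932, 0.0127, 0.2732]
ee_rot: [-1.94, -2.471, 0.001]
force: [-0.2, 1.3, 1.3]
width: 0.004
```

>>> send_rows([
  [[0.013, -0.033, 0], [0, 0, -0.05], 0],
  [[0.013, -0.033, 0], [0, 0, -0.05], 0],
  [[0.013, -0.033, 0], [0, 0, 0], 0],
  [[0.013, -0.034, 0], [0, 0, 0], 0],
  [[0, 0, 0], [0, 0, 0], 0],
  [[0, 0, 0], [0, 0, 0], 0],
  [[0, 0, 0], [0, 0, 0], 0],
  [[0, 0, 0], [0, 0, 0], 0],
  [[0, 0, 0], [0, 0, 0], 0],
  [[0, 0, 0], [0, 0, 0], 0],
])

```text
clock: 3.1
position: [0.5452, -0.1181, 0.2737]
ee_rot: [-2.053, -2.378, -0.001]
force: [0.0, 0.3, -0.6]
width: 0.005
```

Run:
```python
from cell import arm,get_image,camera_params
import cv2,numpy as np
o=arm.observe();print(o["joints"].round(3),o["position"],o["force"])
np.save("pw1.npy",camera_params("wrist"),allow_pickle=True)
w=get_image("wrist")[:,:,::-1];s=get_image("side")[:,:,::-1]
cv2.imwrite("pics/w1full.png",w)
s=cv2.resize(s[200:340,270:410],None,fx=2.8,fy=2.8,interpolation=cv2.INTER_CUBIC)
w2=cv2.resize(w,(400,300)); c=np.zeros((392,800,3),np.uint8);c[:300,:400]=w2;c[:,405:797]=s;cv2.imwrite("pics/w1.png",c)
```

```text
[-0.35   0.288  0.62   1.653 -0.175  1.256  0.451] [ 0.54516599 -0.11807143  0.27365705] [ 0.01099088  0.27041657 -0.63926337]
```

View pics/w1.png

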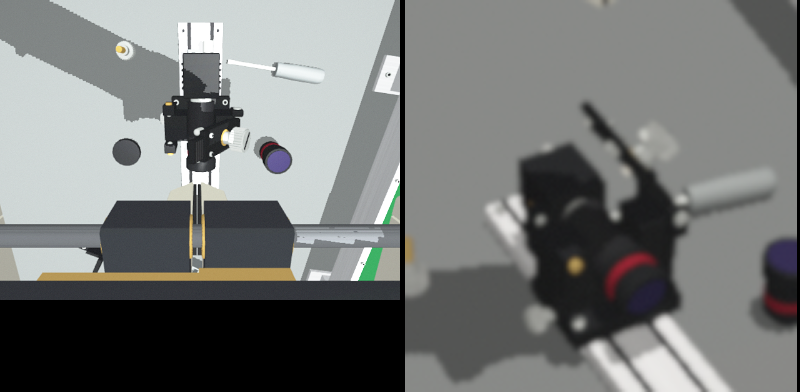

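Left (wrist): clamp at about (205,130), screw head at (238,138), fingers at the bottom centre. Right (side): leaf up, tab tip at about (587,105), head at (655,145). I'll check these numerically.

Run:
```python
from h import *
p=np.load("pw1.npy",allow_pickle=True).item()
m=np.array([.5504,-.1191,0]);yw=.140;R=cv2.Rodrigues(np.array([0,0,yw]))[0]
W=lambda a,b:(a*1.6,b*1.6)
# head centre: wrist vs side (side crop 2.8x from 270,200 ; offset 405)
h,r=tri(ray("wrist",*W(238,139),p),ray("side",270+(657-405)/2.8,200+143/2.8),ray("top",366.7,215.7));print("head",R.T@(h-m),r)
tip=onz("wrist",*W(200,100),.2,p);print("cand tip",R.T@(tip-m))
for th in(.85,.95,1.05):
    q=m+R@np.array([.05-.123*np.cos(th)+.006*np.sin(th),0,.106+.123*np.sin(th)+.006*np.cos(th)])
    a=np.array(proj("wrist",q,p))/1.6; s=np.array(proj("side",q));print(th,a,(s-[270,200])*2.8+[405,0])
for q in ([0,0,.1],[-.045,.0275,.112],[-.045,-.0275,.112],[0,.15,.012],[0,-.15,.012]):
    print(q,np.array(proj("wrist",m+R@np.array(q),p))/1.6)
print(np.array(proj("wrist",[.5452,-.1181,.2737],p))/1.6)
```

```text
head [0.0448776  0.00086873 0.16234066] [np.float64(0.0012377284795853241), np.float64(0.0006865216566304142), np.float64(0.0016836798035833973)]
cand tip [-0.00224506  0.05319886  0.2       ]
0.85 [176.63217175 150.51663628] [573.06697244 129.37445989]
0.95 [185.73079147 152.70407008] [585.32134037 117.40838636]
1.05 [195.95912519 154.67828763] [598.41842216 106.30871264]
[0, 0, 0.1] [200.32790764 128.73417143]
[-0.045, 0.0275, 0.112] [167.74567977 110.87412546]
[-0.045, -0.0275, 0.112] [168.82698721 149.20318273]
[0, 0.15, 0.012] [200.61391779  23.77870394]
[0, -0.15, 0.012] [198.88839735 193.64321217]
[197.00336813 176.07858532]
```

>>> send_rows([
  [[0, -0.001, -0.025], [0, 0, 0], 0],
  [[0, 0, -0.025], [0, 0, 0], 0],
  [[-0.005, -0.001, -0.006], [0, 0, 0], 0],
  [[-0.005, -0.001, -0.007], [0, 0, 0], 0],
  [[-0.005, -0.001, -0.007], [0, 0, 0], 0],
  [[-0.005, -0.001, -0.007], [0, 0, 0], 0],
  [[-0.005, 0, -0.006], [0, 0, 0], 0],
  [[-0.005, -0.001, -0.006], [0, 0, 0], 0],
  [[-0.006, -0.001, -0.006], [0, 0, 0], 0],
  [[0, 0, 0], [0, 0, 0], 0],
])

```text
clock: 4.2
position: [0.5078, -0.1259, 0.1778]
ee_rot: [-2.055, -2.375, 0.001]
force: [0.4, 0.6, 0.1]
width: 0.008
```

>>> send_rows([
  [[-0.003, 0, -0.005], [0, 0, 0], 0],
  [[-0.003, -0.001, -0.005], [0, 0, 0], 0],
  [[-0.003, 0, -0.005], [0, 0, 0], 0],
  [[-0.003, -0.001, -0.005], [0, 0, 0], 0],
  [[-0.002, 0, -0.005], [0, 0, 0], 0],
  [[-0.002, 0, -0.005], [0, 0, 0], 0],
  [[-0.001, 0, -0.005], [0, 0, 0], 0],
  [[-0.001, 0, -0.005], [0, 0, 0], 0],
  [[0, 0, -0.005], [0, 0, 0], 0],
  [[0, 0, -0.003], [0, 0, 0], 0],
])

```text
clock: 5.2
position: [0.491, -0.1277, 0.13]
ee_rot: [-2.055, -2.376, 0.0]
force: [0.1, 0.7, 0.7]
width: 0.0
```

>>> send_rows([
  [[0, 0, -0.003], [0, 0, 0], 0],
  [[0, 0, -0.003], [0, 0, 0], 0],
  [[0, 0, -0.002], [0, 0, 0], 0],
  [[0, 0, -0.002], [0, 0, 0], 0],
  [[0, 0, -0.002], [0, 0, 0], 0],
  [[0, 0, -0.002], [0, 0, 0], 0],
  [[0, 0, -0.002], [0, 0, 0], 0],
  [[0, 0, -0.001], [0, 0, 0], 0],
  [[0, 0, -0.001], [0, 0, 0], 0],
  [[0, 0, 0], [0, 0, 0], 0],
])

```text
clock: 6.2
position: [0.4911, -0.1278, 0.1124]
ee_rot: [-2.055, -2.376, 0.0]
force: [-0.7, 0.4, 0.1]
width: 0.004
```

>>> send_rows([
  [[0, 0, -0.001], [0, 0, 0], 0],
  [[0, 0, -0.001], [0, 0, 0], 0],
  [[0, 0, -0.001], [0, 0, 0], 0],
  [[0, 0, 0], [0, 0, 0], 0],
  [[0, 0, 0], [0, 0, 0], 0],
  [[0, 0, 0], [0, 0, 0], 0],
  [[0, 0, 0], [0, 0, 0], 0],
  [[0, 0, 0], [0, 0, 0], 0],
  [[0, 0, 0], [0, 0, 0], 0],
  [[0, 0, 0], [0, 0, 0], 0],
])

```text
clock: 7.2
position: [0.4912, -0.1278, 0.1096]
ee_rot: [2.055, 2.376, 0.0]
force: [-0.3, -0.1, -0.5]
width: 0.005
```

Run:
```python
from cell import arm,get_image
import cv2,numpy as np
o=arm.observe();print(o["position"],o["force"],o["ft_torque"])
w=get_image("wrist")[:,:,::-1];s=get_image("side")[:,:,::-1];t=get_image("top")[:,:,::-1]
s=cv2.resize(s[200:340,270:410],None,fx=2.8,fy=2.8,interpolation=cv2.INTER_CUBIC)
w2=cv2.resize(w,(400,300)); c=np.zeros((392,800,3),np.uint8);c[:300,:400]=w2;c[:,405:797]=s;cv2.imwrite("pics/w2.png",c)
```

```text
[ 0.49117998 -0.1278118   0.10955753] [-0.27471098 -0.11065281 -0.47660755] [-0.07686577  0.04225289 -0.01457565]
```

View pics/w2.png

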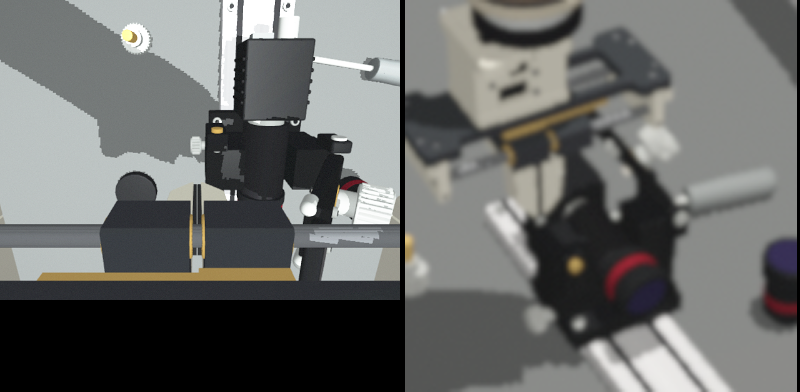

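The leaf is still up: the head is unmoved at (657,143) in the side view, and the fingers passed on the -x side of the tab. I'll measure the leaf again before retracing.

Run:
```python
from h import *
m=np.array([.5504,-.1191,0]);yw=.140;R=cv2.Rodrigues(np.array([0,0,yw]))[0]
h,r=tri(ray("wrist",374*1.6,206*1.6),ray("side",270+(657-405)/2.8,200+143/2.8));print("head",R.T@(h-m),r)
for th in(.7,.8,.9,1.0,1.1):
  o=[]
  for l,y,n in((.123,-.013,.006),(.123,.013,.006),(.050,0,.034)):
    q=m+R@np.array([.05-l*np.cos(th)+n*np.sin(th),y,.106+l*np.sin(th)+n*np.cos(th)])
    o+=[(np.array(proj("wrist",q))/1.6).round(0),((np.array(proj("side",q))-[270,200])*2.8+[405,0]).round(0)]
  print(th,*o)
s=cv2.imread("pics/side0.png");w=cv2.imread("pics/w1full.png")
a=cv2.resize(s[225:300,320:385],None,fx=6,fy=6,interpolation=cv2.INTER_CUBIC)
b=cv2.resize(w[130:290,240:420],None,fx=2.2,fy=2.2,interpolation=cv2.INTER_CUBIC)
c=np.zeros((450,800,3),np.uint8);c[:,:390]=a;c[:352,400:796]=b;c=cv2.convertScaleAbs(c,alpha=1.8,beta=20);cv2.imwrite("pics/z1.png",c)
```

```text
head [0.0465516  0.00334831 0.16125889] [np.float64(0.0012954442646848118), np.float64(0.001295444264684733)]
0.7 [234. 260.] [565. 159.] [237. 217.] [548. 139.] [352. 213.] [645. 146.]
0.8 [255. 273.] [576. 146.] [259. 227.] [559. 126.] [363. 214.] [652. 142.]
0.9 [279. 285.] [588. 133.] [285. 238.] [571. 114.] [374. 215.] [659. 139.]
1.0 [307. 298.] [600. 121.] [316. 248.] [583. 102.] [384. 215.] [666. 137.]
1.1 [339. 309.] [614. 111.] [350. 258.] [597.  92.] [394. 215.] [673. 135.]
```

View pics/z1.png

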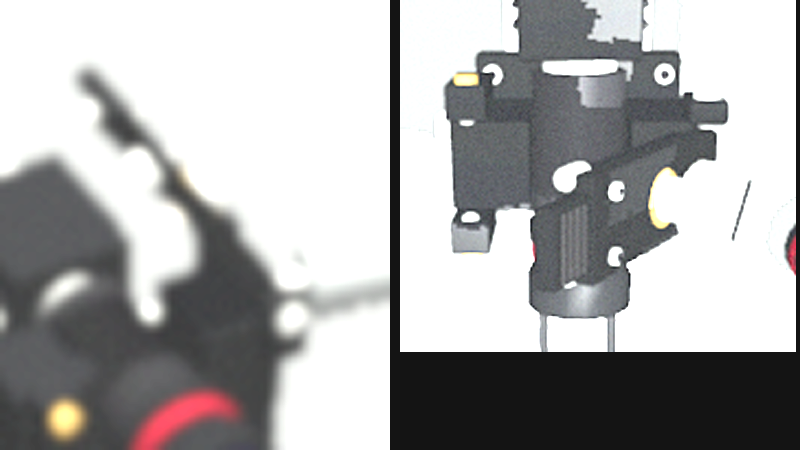

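The tab is at about 0.98 rad: its tip in the earlier wrist view, (189,149), matches the model. The fingertips are thin, so they slid past the tip. I'll retrace and press further inboard, at the tab's middle.

>>> send_rows([
  [[0, 0, 0.01], [0, 0, 0], 0],
  [[0, 0, 0.01], [0, 0, 0], 0],
  [[0.001, 0, 0.013], [0, 0, 0], 0],
  [[0.005, 0.001, 0.015], [0, 0, 0], 0],
  [[0.005, 0, 0.01], [0, 0, 0], 0],
  [[0.006, 0.001, 0.01], [0, 0, 0], 0],
  [[0.011, 0.002, 0.012], [0, 0, 0], 0],
  [[0.01, 0.001, 0.013], [0, 0, 0], 0],
  [[0.01, 0.002, 0.014], [0, 0, 0], 0],
  [[0.005, 0.001, 0.023], [0, 0, 0], 0],
])

```text
clock: 8.35
position: [0.5444, -0.1192, 0.2395]
ee_rot: [-2.053, -2.376, 0.002]
force: [1.0, 0.0, -0.5]
width: 0.003
```

Run:
```python
from h import *
from cell import arm,get_image
o=arm.observe();print(o["position"],o["force"],o["ft_torque"])
m=np.array([.5504,-.1191,0]);yw=.140;R=cv2.Rodrigues(np.array([0,0,yw]))[0]
print("tcp clamp",R.T@(o["position"]-m))
for th in(.6,.7,.8,.9,1.0,1.1):
  l=[]
  for y in(-.013,.013):
    q=m+R@np.array([.05-.123*np.cos(th)+.006*np.sin(th),y,.106+.123*np.sin(th)+.006*np.cos(th)]);l+=list(np.round(proj("wrist",q)))
  print(th,l)
w=get_image("wrist")[:,:,::-1];c=w[100:340,150:470];c=cv2.convertScaleAbs(cv2.resize(c,None,fx=2.4,fy=2.4,interpolation=cv2.INTER_CUBIC),alpha=1.8,beta=20);cv2.imwrite("pics/w3.png",c)
```

```text
[ 0.54443351 -0.11915148  0.23952748] [ 0.9943497   0.04658844 -0.48234349] [-0.05979415  0.07122829 -0.00842363]
tcp clamp [-0.0059153   0.00078161  0.23952748]
0.6 [np.float64(250.0), np.float64(264.0), np.float64(248.0), np.float64(226.0)]
0.7 [np.float64(260.0), np.float64(270.0), np.float64(259.0), np.float64(230.0)]
0.8 [np.float64(273.0), np.float64(275.0), np.float64(272.0), np.float64(234.0)]
0.9 [np.float64(288.0), np.float64(280.0), np.float64(288.0), np.float64(238.0)]
1.0 [np.float64(305.0), np.float64(285.0), np.float64(305.0), np.float64(242.0)]
1.1 [np.float64(325.0), np.float64(289.0), np.float64(325.0), np.float64(245.0)]
```

View pics/w3.png

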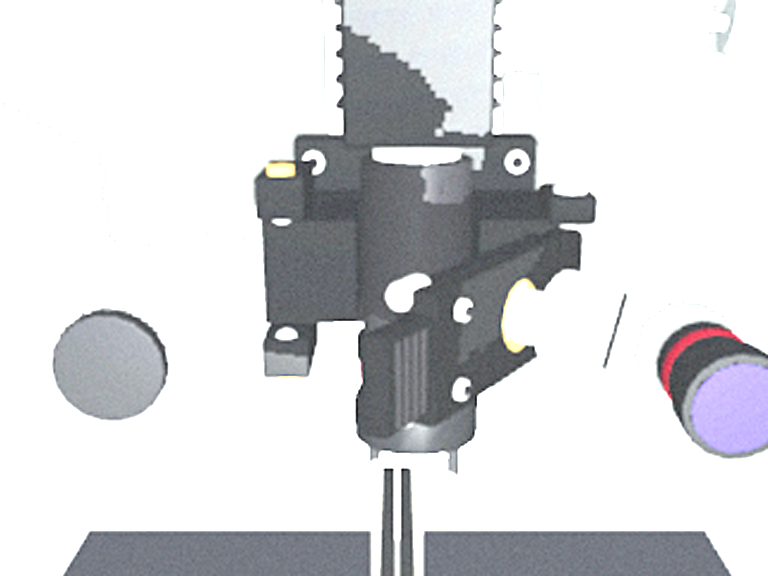

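>>> send_rows([
  [[0.005, 0.001, -0.018], [0, 0, 0], 0],
  [[0, 0, -0.018], [0, 0, 0], 0],
  [[-0.004, -0.001, -0.003], [0, 0, 0], 0],
  [[-0.004, 0, -0.003], [0, 0, 0], 0],
  [[-0.0045, -0.001, -0.0035], [0, 0, 0], 0],
  [[-0.0045, -0.0005, -0.0035], [0, 0, 0], 0],
  [[-0.004, -0.0005, -0.004], [0, 0, 0], 0],
  [[-0.004, -0.0005, -0.004], [0, 0, 0], 0],
  [[-0.0035, -0.0005, -0.004], [0, 0, 0], 0],
  [[-0.0035, -0.0005, -0.004], [0, 0, 0], 0],
])

```text
clock: 9.4
position: [0.5169, -0.1233, 0.1743]
ee_rot: [2.055, 2.376, 0.0]
force: [-0.1, 0.2, -1.1]
width: 0.004
```

Run:
```python
from h import *
from cell import arm,get_image
o=arm.observe();print(o["position"],o["force"],o["ft_torque"])
m=np.array([.5504,-.1191,0]);yw=.140;R=cv2.Rodrigues(np.array([0,0,yw]))[0]
print("tcp clamp",R.T@(o["position"]-m))
for th in(.4,.6,.8,1.0):
  q=m+R@np.array([.05-.05*np.cos(th)+.030*np.sin(th),0,.106+.05*np.sin(th)+.03*np.cos(th)]);print(th,(np.round(proj("wrist",q))-[150,100])*1.6,(np.round(proj("side",q))-[320,225])*4.5+[515,0])
w=get_image("wrist")[:,:,::-1][100:400,150:470];s=get_image("side")[:,:,::-1][225:310,320:383]
c=np.zeros((480,800,3),np.uint8);c[:,:512]=cv2.resize(w,(512,480));s=cv2.resize(s,None,fx=4.5,fy=4.5,interpolation=cv2.INTER_CUBIC);c[:382,515:798]=s[:382,:283];cv2.imwrite("pics/w4.png",cv2.convertScaleAbs(c,alpha=1.5,beta=15))
```

```text
[ 0.51687566 -0.12333791  0.17427334] [-0.14275623  0.19307622 -1.10298915] [-0.02511427  0.04481707 -0.04365739]
tcp clamp [-0.03378771  0.00048164  0.17427334]
0.4 [408.  267.2] [641. 153.]
0.6 [441.6 275.2] [663.5 135. ]
0.8 [476.8 278.4] [681.5 121.5]
1.0 [513.6 281.6] [704.  112.5]
```

View pics/w4.png

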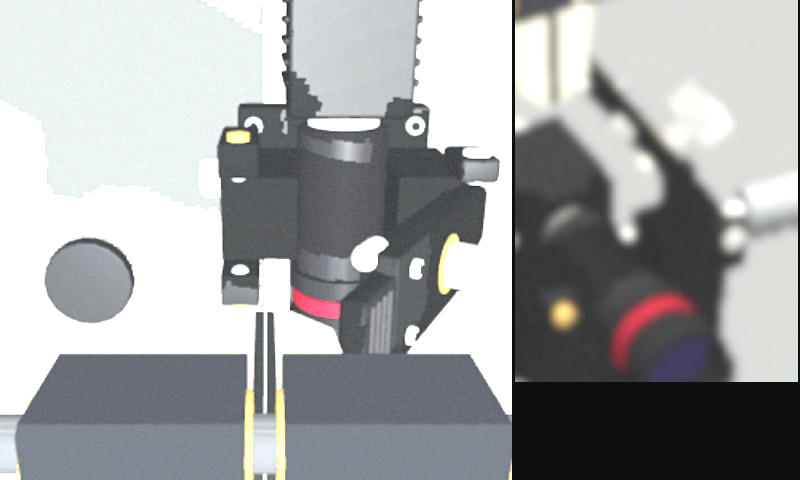

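The leaf is still at about 1.0 rad. The arm lags its commands, so the fingers were still above the tip when x moved. I'll go back, descend behind the tab and settle before sweeping.

>>> send_rows([
  [[0, 0, 0.033], [0, 0, 0], 0],
  [[0, 0, 0.033], [0, 0, 0], 0],
  [[0, 0, 0], [0, 0, 0], 0],
  [[0.018, 0.002, 0], [0, 0, 0], 0],
  [[0.018, 0.003, 0], [0, 0, 0], 0],
  [[0, 0, -0.01], [0, 0, 0], 0],
  [[0, 0, -0.015], [0, 0, 0], 0],
  [[0, 0, -0.015], [0, 0, 0], 0],
  [[0, 0, 0], [0, 0, 0], 0],
  [[0, 0, 0], [0, 0, 0], 0],
])

```text
clock: 10.5
position: [0.5524, -0.1185, 0.2002]
ee_rot: [-2.055, -2.375, 0.001]
force: [-0.3, -0.4, 0.1]
width: 0.007
```

>>> send_rows([
  [[-0.004, 0, -0.002], [0, 0, 0], 0],
  [[-0.004, -0.001, -0.003], [0, 0, 0], 0],
  [[-0.004, -0.001, -0.003], [0, 0, 0], 0],
  [[-0.004, 0, -0.003], [0, 0, 0], 0],
  [[-0.004, -0.001, -0.003], [0, 0, 0], 0],
  [[-0.004, -0.001, -0.004], [0, 0, 0], 0],
  [[-0.004, 0, -0.004], [0, 0, 0], 0],
  [[-0.003, -0.001, -0.004], [0, 0, 0], 0],
  [[0, 0, 0], [0, 0, 0], 0],
  [[0, 0, 0], [0, 0, 0], 0],
])

```text
clock: 11.5
position: [0.5222, -0.1233, 0.1745]
ee_rot: [-2.055, -2.376, 0.0]
force: [-0.7, 0.7, 0.5]
width: 0.005
```

Run:
```python
from h import *
from cell import arm,get_image
o=arm.observe();print(o["position"],o["force"],o["ft_torque"])
m=np.array([.5504,-.1191,0]);yw=.140;R=cv2.Rodrigues(np.array([0,0,yw]))[0]
print("tcp clamp",R.T@(o["position"]-m))
s=get_image("side")[225:310,320:383]; cv2.imwrite("pics/s5.png",s[:,:,::-1])
g=s.min(2)[:50,30:]; _,l,st,c=cv2.connectedComponentsWithStats((g>178).astype(np.uint8)); print(g.max(),st[1:],c[1:]+[350,225])
s0=cv2.imread("pics/side0.png")[225:275,350:383].min(2);_,l,st,c=cv2.connectedComponentsWithStats((s0>178).astype(np.uint8)); print(st[1:],c[1:]+[350,225])
for th in(.4,.6,.8,1.0):
  q=m+R@np.array([.05-.05*np.cos(th)+.028*np.sin(th),0,.106+.05*np.sin(th)+.028*np.cos(th)]);print(th,np.round(proj("side",q)))
```

```text
[ 0.52221194 -0.1233189   0.17449454] [-0.67523354  0.72371824  0.46566081] [-0.08009882  0.05123609  0.00834287]
tcp clamp [-0.02850099 -0.00024417  0.17449454]
187 [[18 45  2  2  4]] [[368.5 270.5]]
[[ 4 19 12  9 75]
 [ 3 28  3  4  8]
 [18 46  2  1  2]] [[359.56       248.33333333]
 [354.125      254.25      ]
 [368.5        271.        ]]
0.4 [348. 260.]
0.6 [352. 256.]
0.8 [357. 253.]
1.0 [361. 251.]
```

Run:
```python
from h import *
from cell import get_image
for n,im in (("s0",cv2.imread("pics/side0.png")[:,:,::-1]),("now",get_image("side"))):
  g=im[235:275,335:383].min(2); _,l,st,c=cv2.connectedComponentsWithStats((g>150).astype(np.uint8))
  for a,b in zip(st[1:],c[1:]):
    if a[4]>8: print(n,a,b+[335,235])
w=get_image("wrist"); hsv=cv2.cvtColor(w,cv2.COLOR_RGB2HSV); y=cv2.inRange(hsv,(15,90,100),(32,255,255)); _,l,st,c=cv2.connectedComponentsWithStats(y)
for a,b in zip(st[1:],c[1:]):
    if a[4]>25: print("yellow",a,b)
m=np.array([.5504,-.1191,0]);yw=.140;R=cv2.Rodrigues(np.array([0,0,yw]))[0]
for th in(.4,.5,.6,.8,1.0):
  q=m+R@np.array([.05-.05*np.cos(th)+.008*np.sin(th),0,.106+.05*np.sin(th)+.008*np.cos(th)]);print(th,np.round(proj("wrist",q)))
```

```text
s0 [ 17   7  16  16 170] [359.14705882 250.10588235]
s0 [ 6 16  4  3 11] [342.36363636 252.09090909]
s0 [37 29 11  7 54] [377.24074074 267.03703704]
s0 [32 35  4  3 10] [368.5 270.8]
now [ 0  0  4  8 24] [336.20833333 237.70833333]
now [ 19   9  14  13 120] [359.925      250.78333333]
now [37 28 11  8 64] [377.296875 267.      ]
now [32 34  4  4 11] [368.45454545 270.63636364]
yellow [175  60  21  16 246] [185.34552846  67.38617886]
yellow [283 180  15   8 111] [289.81981982 183.64864865]
yellow [413 244  14  38 166] [417.38554217 262.36746988]
yellow [303 343   6  71 369] [305.18428184 377.65582656]
yellow [322 343   6  71 364] [324.8489011  377.50824176]
yellow [  59  428  414   22 6256] [288.56521739 440.45316496]
0.4 [374. 253.]
0.5 [380. 256.]
0.6 [387. 258.]
0.8 [402. 262.]
1.0 [420. 265.]
```

Run:
```python
from h import *
from cell import arm,get_image
o=arm.observe();P=o["position"]
s=get_image("side")[:,:,::-1].copy();w=get_image("wrist")[:,:,::-1].copy()
m=np.array([.5504,-.1191,0]);yw=.140;R=cv2.Rodrigues(np.array([0,0,yw]))[0]
s2=cv2.resize(s[200:310,290:390],None,fx=4,fy=4,interpolation=cv2.INTER_CUBIC);w2=cv2.resize(w[160:360,240:440],None,fx=2,fy=2,interpolation=cv2.INTER_CUBIC)
s2=cv2.convertScaleAbs(s2,alpha=1.3,beta=10);w2=cv2.convertScaleAbs(w2,alpha=1.1,beta=10)
def mk(q,col):
  u=(np.array(proj("side",q))-[290,200])*4;cv2.circle(s2,tuple(u.astype(int)),3,col,1)
  u=(np.array(proj("wrist",q))-[240,160])*2;cv2.circle(w2,tuple(u.astype(int)),3,col,1)
for dz in(0,.019,.038): mk(P+[0,0,dz],(0,0,255))
th=.97
for l in(.05,.111,.123):
  for y in(-.013,.013): mk(m+R@np.array([.05-l*np.cos(th)+.006*np.sin(th),y,.106+l*np.sin(th)+.006*np.cos(th)]),(0,255,0))
c=np.zeros((440,805,3),np.uint8);c[:,:400]=s2;c[:400,405:]=w2;cv2.imwrite("pics/m5.png",c[:,:800])
```

View pics/m5.png

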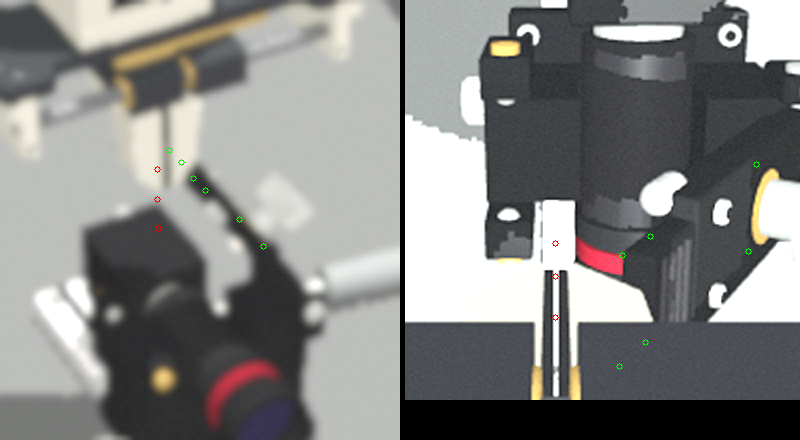

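The side view shows the real fingertips at (165,188), while the reported TCP projects to (158,228). The wrist view also puts the tips about 15 mm short. So the tips sit roughly 15–20 mm behind the reported TCP and every sweep passed over the tab. I'll redo it lower and take the true offset from contact.

>>> send_rows([
  [[0, 0, 0.03], [0, 0, 0], 0],
  [[0, 0, 0.03], [0, 0, 0], 0],
  [[0, 0, 0], [0, 0, 0], 0],
  [[0.015, 0.002, 0], [0, 0, 0], 0],
  [[0.016, 0.002, 0], [0, 0, 0], 0],
  [[0, 0, -0.02], [0, 0, 0], 0],
  [[0, 0, -0.02], [0, 0, 0], 0],
  [[0, 0, -0.01], [0, 0, 0], 0],
  [[0, 0, 0], [0, 0, 0], 0],
  [[0, 0, 0], [0, 0, 0], 0],
])

```text
clock: 12.75
position: [0.5533, -0.1194, 0.1849]
ee_rot: [2.055, 2.376, 0.0]
force: [-0.2, 0.2, 0.6]
width: 0.002
```

>>> send_rows([
  [[0, 0, -0.002], [0, 0, 0], 0],
  [[0, 0, -0.002], [0, 0, 0], 0],
  [[-0.002, 0, -0.002], [0, 0, 0], 0],
  [[-0.003, -0.001, -0.002], [0, 0, 0], 0],
  [[-0.003, 0, -0.002], [0, 0, 0], 0],
  [[-0.004, -0.001, -0.003], [0, 0, 0], 0],
  [[-0.004, -0.001, -0.003], [0, 0, 0], 0],
  [[-0.004, 0, -0.003], [0, 0, 0], 0],
  [[-0.004, -0.001, -0.003], [0, 0, 0], 0],
  [[0, 0, 0], [0, 0, 0], 0],
])

```text
clock: 13.75
position: [0.5282, -0.1234, 0.162]
ee_rot: [-2.055, -2.375, 0.001]
force: [-0.3, -1.3, -0.1]
width: 0.003
```

```bash
cat > th.py <<'E'
from h import *
from cell import arm,get_image
o=arm.observe();print(o["position"].round(4),o["force"].round(2),o["ft_torque"].round(3),o["joints"].round(2))
m=np.array([.5504,-.1191,0]);yw=.140;R=cv2.Rodrigues(np.array([0,0,yw]))[0]
print("tcp clamp",R.T@(o["position"]-m))
w=get_image("wrist"); y=cv2.inRange(cv2.cvtColor(w,cv2.COLOR_RGB2HSV),(15,90,100),(32,255,255)); _,l,st,c=cv2.connectedComponentsWithStats(y)
for a,b in zip(st[1:],c[1:]):
    if a[4]>25: print("yellow",a,b.round())
for th in(0,.2,.4,.6,.8,1.0):
  q=m+R@np.array([.05-.05*np.cos(th)+.008*np.sin(th),0,.106+.05*np.sin(th)+.008*np.cos(th)]);print(th,np.round(proj("wrist",q)))
E
python3 th.py
```

```text
[ 0.5282 -0.1234  0.162 ] [-0.27 -1.34 -0.13] [-0.027  0.032  0.031] [-0.31  0.36  0.6   1.85 -0.24  1.    0.53]
tcp clamp [-0.02260206 -0.00118235  0.1620118 ]
yellow [161  56  23  17 283] [172.  65.]
yellow [272 182  16   9 124] [279. 186.]
yellow [384 247  23  39 131] [394. 261.]
yellow [303 343   6  71 370] [305. 377.]
yellow [322 343   6  71 366] [325. 377.]
yellow [  59  428  414   22 6247] [289. 440.]
0 [352. 248.]
0.2 [357. 254.]
0.4 [367. 259.]
0.6 [380. 264.]
0.8 [396. 269.]
1.0 [414. 273.]
```

Contact now: the leaf is at about 0.78 rad. I'll continue the arc.

>>> send_rows([
  [[-0.004, -0.0005, -0.004], [0, 0, 0], 0],
  [[-0.004, -0.0005, -0.004], [0, 0, 0], 0],
  [[-0.0035, 0, -0.004], [0, 0, 0], 0],
  [[-0.0035, -0.0005, -0.004], [0, 0, 0], 0],
  [[-0.0035, -0.0005, -0.0045], [0, 0, 0], 0],
  [[-0.0035, 0, -0.0045], [0, 0, 0], 0],
  [[-0.003, -0.0005, -0.005], [0, 0, 0], 0],
  [[-0.003, 0, -0.005], [0, 0, 0], 0],
  [[-0.002, 0, -0.005], [0, 0, 0], 0],
  [[0, 0, 0], [0, 0, 0], 0],
])

```text
clock: 14.8
position: [0.4982, -0.1256, 0.1217]
ee_rot: [-2.054, -2.375, 0.001]
force: [0.4, 0.6, -0.8]
width: 0.007
```

```bash
python3 th.py
```

```text
[ 0.4982 -0.1256  0.1217] [ 0.43  0.59 -0.77] [-0.089  0.023  0.019] [-0.3   0.36  0.58  1.97 -0.26  0.89  0.56]
tcp clamp [-0.05260245  0.00089894  0.1217132 ]
yellow [189  54  24  18 162] [204.  65.]
yellow [323 200  18  10 170] [331. 205.]
yellow [419 268  32  41 321] [429. 283.]
yellow [303 343   6  71 368] [305. 377.]
yellow [322 343   6  71 369] [325. 378.]
yellow [  59  429  414   21 6207] [290. 440.]
0 [415. 277.]
0.2 [425. 285.]
0.4 [439. 293.]
0.6 [458. 301.]
0.8 [480. 307.]
1.0 [504. 313.]
```

>>> send_rows([
  [[-0.002, 0, -0.004], [0, 0, 0], 0],
  [[-0.002, 0, -0.004], [0, 0, 0], 0],
  [[-0.001, -0.001, -0.004], [0, 0, 0], 0],
  [[-0.001, 0, -0.003], [0, 0, 0], 0],
  [[0, 0, -0.003], [0, 0, 0], 0],
  [[0, 0, -0.002], [0, 0, 0], 0],
  [[0, 0, -0.002], [0, 0, 0], 0],
  [[0, 0, -0.002], [0, 0, 0], 0],
  [[0, 0, -0.002], [0, 0, 0], 0],
  [[0, 0, 0], [0, 0, 0], 0],
])

```text
clock: 15.85
position: [0.4931, -0.1268, 0.0963]
ee_rot: [-2.055, -2.376, 0.0]
force: [-0.9, 0.3, -0.3]
width: 0.006
```

>>> send_rows([
  [[0, 0, -0.001], [0, 0, 0], 0],
  [[0, 0, -0.001], [0, 0, 0], 0],
  [[0, 0, -0.001], [0, 0, 0], 0],
  [[0, 0, -0.001], [0, 0, 0], 0],
  [[0, 0, 0], [0, 0, 0], 0],
  [[0, 0, 0], [0, 0, 0], 0],
  [[0, 0, 0], [0, 0, 0], 0],
  [[0, 0, 0], [0, 0, 0], 0],
  [[0, 0, 0], [0, 0, 0], 0],
  [[0, 0, 0], [0, 0, 0], 0],
])

```text
clock: 16.85
position: [0.4932, -0.1268, 0.0926]
ee_rot: [2.055, 2.376, 0.0]
force: [-0.5, -0.1, 0.1]
width: 0.008
```

```bash
python3 th.py
```

```text
[ 0.4932 -0.1268  0.0926] [-0.46 -0.15  0.13] [-0.074  0.047 -0.015] [-0.28  0.4   0.56  2.01 -0.29  0.81  0.59]
tcp clamp [-0.05771424  0.00034724  0.09255802]
yellow [185  45  24  22 191] [201.  58.]
yellow [335 212  21  13 234] [345. 218.]
yellow [427 282  38  33 317] [440. 293.]
yellow [303 343   6  71 369] [305. 378.]
yellow [322 343   6  71 366] [325. 377.]
yellow [  59  429  414   21 6211] [290. 440.]
0 [442. 302.]
0.2 [455. 312.]
0.4 [473. 323.]
0.6 [496. 333.]
0.8 [524. 342.]
1.0 [554. 350.]
```

>>> send_rows([
  [[0, 0, -0.0005], [0, 0, 0], 0],
  [[0, 0, -0.0005], [0, 0, 0], 0],
  [[0, 0, -0.0005], [0, 0, 0], 0],
  [[0, 0, -0.0005], [0, 0, 0], 0],
  [[0, 0, -0.0005], [0, 0, 0], 0],
  [[0, 0, -0.0005], [0, 0, 0], 0],
  [[0, 0, -0.0005], [0, 0, 0], 0],
  [[0, 0, -0.0005], [0, 0, 0], 0],
  [[0, 0, 0], [0, 0, 0], 0],
  [[0, 0, 0], [0, 0, 0], 0],
])

```text
clock: 17.9
position: [0.4933, -0.1268, 0.0885]
ee_rot: [2.055, 2.376, 0.0]
force: [-0.5, -0.2, 0.1]
width: 0.003
```

```bash
python3 th.py|head -2
```

```text
[ 0.4933 -0.1268  0.0885] [-0.5  -0.19  0.12] [-0.103  0.129 -0.022] [-0.27  0.4   0.56  2.01 -0.29  0.8   0.6 ]
tcp clamp [-0.05762501  0.00031856  0.08850765]
```

>>> send_rows([
  [[0, 0, -0.0005], [0, 0, 0], 0],
  [[0, 0, -0.0005], [0, 0, 0], 0],
  [[0, 0, -0.0005], [0, 0, 0], 0],
  [[0, 0, -0.0005], [0, 0, 0], 0],
  [[0, 0, 0], [0, 0, 0], 0],
  [[0, 0, 0], [0, 0, 0], 0],
  [[0, 0, 0], [0, 0, 0], 0],
  [[0, 0, 0], [0, 0, 0], 0],
  [[0, 0, 0], [0, 0, 0], 0],
  [[0, 0, 0], [0, 0, 0], 0],
])

```text
clock: 18.95
position: [0.4931, -0.1268, 0.0866]
ee_rot: [-2.055, -2.376, 0.0]
force: [-2.9, 0.5, 5.2]
width: 0.01
```

```bash
python3 th.py
```

```text
[ 0.4931 -0.1268  0.0866] [-2.88  0.55  5.22] [-0.055  0.495  0.014] [-0.27  0.41  0.56  2.01 -0.29  0.8   0.6 ]
tcp clamp [-0.05780625  0.00032207  0.08660122]
yellow [182  44  25  22 210] [198.  57.]
yellow [336 216  22  13 247] [346. 222.]
yellow [427 285  40  32 313] [442. 296.]
yellow [303 343   6  71 369] [305. 377.]
yellow [322 343   6  71 364] [325. 378.]
yellow [  59  428  414   22 6210] [290. 440.]
0 [447. 308.]
0.2 [460. 319.]
0.4 [479. 330.]
0.6 [503. 341.]
0.8 [532. 351.]
1.0 [564. 359.]
```

>>> send_rows([
  [[0, 0, -0.0005], [0, 0, 0], 0],
  [[0, 0, -0.0005], [0, 0, 0], 0],
  [[0, 0, -0.0005], [0, 0, 0], 0],
  [[0, 0, -0.0005], [0, 0, 0], 0],
  [[0, 0, 0], [0, 0, 0], 0],
  [[0, 0, 0], [0, 0, 0], 0],
  [[0, 0, 0], [0, 0, 0], 0],
  [[0, 0, 0], [0, 0, 0], 0],
  [[0, 0, 0], [0, 0, 0], 0],
  [[0, 0, 0], [0, 0, 0], 0],
])

```text
clock: 20.0
position: [0.4932, -0.1268, 0.0846]
ee_rot: [2.055, 2.376, 0.0]
force: [0.1, -0.3, 0.1]
width: 0.008
```

>>> send_rows([
  [[0, 0, -0.001], [0, 0, 0], 0],
  [[0, 0, -0.001], [0, 0, 0], 0],
  [[0, 0, -0.001], [0, 0, 0], 0],
  [[0, 0, 0], [0, 0, 0], 0],
  [[0, 0, 0], [0, 0, 0], 0],
  [[0, 0, 0], [0, 0, 0], 0],
  [[0, 0, 0], [0, 0, 0], 0],
  [[0, 0, 0], [0, 0, 0], 0],
  [[0, 0, 0], [0, 0, 0], 0],
  [[0, 0, 0], [0, 0, 0], 0],
])

```text
clock: 21.0
position: [0.4932, -0.1268, 0.0815]
ee_rot: [2.055, 2.376, 0.0]
force: [-0.2, 0.1, 0.5]
width: 0.004
```

>>> send_rows([
  [[0, 0, -0.001], [0, 0, 0], 0],
  [[0, 0, -0.001], [0, 0, 0], 0],
  [[0, 0, -0.001], [0, 0, 0], 0],
  [[0, 0, -0.001], [0, 0, 0], 0],
  [[0, 0, 0], [0, 0, 0], 0],
  [[0, 0, 0], [0, 0, 0], 0],
  [[0, 0, 0], [0, 0, 0], 0],
  [[0, 0, 0], [0, 0, 0], 0],
  [[0, 0, 0], [0, 0, 0], 0],
  [[0, 0, 0], [0, 0, 0], 0],
])

```text
clock: 22.0
position: [0.4933, -0.1269, 0.0787]
ee_rot: [-2.055, -2.376, -0.002]
force: [-5.7, 1.4, 19.5]
width: 0.002
```

```bash
python3 th.py
python3 - <<'E'
from h import *
from cell import arm,get_image
P=arm.observe()["position"]
s=get_image("side")[:,:,::-1].copy();w=get_image("wrist")[:,:,::-1].copy()
m=np.array([.5504,-.1191,0]);yw=.140;R=cv2.Rodrigues(np.array([0,0,yw]))[0]
s2=cv2.resize(s[220:320,290:390],None,fx=4,fy=4,interpolation=cv2.INTER_CUBIC);w2=cv2.resize(w[160:410,240:490],None,fx=1.6,fy=1.6,interpolation=cv2.INTER_CUBIC)
s2=cv2.convertScaleAbs(s2,alpha=1.3,beta=10);w2=cv2.convertScaleAbs(w2,alpha=1.1,beta=10)
def mk(q,col):
  u=(np.array(proj("side",q))-[290,220])*4;cv2.circle(s2,tuple(u.astype(int)),3,col,1)
  u=(np.array(proj("wrist",q))-[240,160])*1.6;cv2.circle(w2,tuple(u.astype(int)),3,col,1)
for dz in(0,.019,.038): mk(P+[0,0,dz],(0,0,255))
for q in((-.073,-.013,.112),(-.073,.013,.112),(0,0,.14)): mk(m+R@np.array(q),(0,255,0))
c=np.zeros((400,805,3),np.uint8);c[:,:400]=s2;c[:400,405:]=w2;cv2.imwrite("pics/m6.png",c[:,:800])
E
```

```text
[ 0.4933 -0.1269  0.0787] [-5.66  1.44 19.51] [0.388 1.467 0.002] [-0.26  0.42  0.55  2.02 -0.31  0.78  0.61]
tcp clamp [-0.05764719  0.00029426  0.07874445]
yellow [176  41  27  24 249] [193.  55.]
yellow [336 220  23  14 275] [347. 227.]
yellow [428 289  40  26 279] [444. 298.]
yellow [303 343   6  71 368] [305. 378.]
yellow [322 343   6  71 363] [325. 377.]
yellow [  59  429  414   20 6206] [290. 440.]
0 [452. 316.]
0.2 [466. 328.]
0.4 [486. 341.]
0.6 [512. 353.]
0.8 [543. 363.]
1.0 [577. 372.]
```

View pics/m6.png

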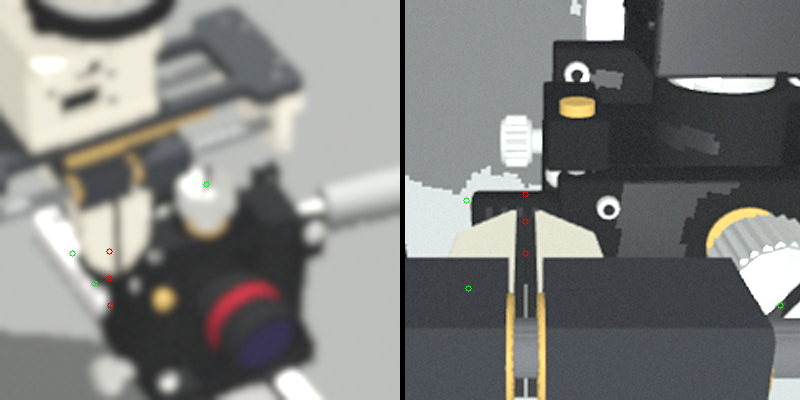

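The leaf is shut. It snapped at 5 N or more, then hit a hard stop at 19.5 N, and the ring and head now sit at their shut predictions. I'll triangulate the real fingertip to fix the tool offset.

Run:
```python
from h import *
from cell import arm,get_image
m=np.array([.5504,-.1191,0]);yw=.140;R=cv2.Rodrigues(np.array([0,0,yw]))[0]
P=arm.observe()["position"]
x,r=tri(ray("wrist",315,291),ray("side",318.7,288.7));print("tip",R.T@(x-m),r,"tcp",R.T@(P-m))
p=camera_params("wrist");Rc=cv2.Rodrigues(p["rvec"])[0];c=-Rc.T@p["tvec"];print("cam",R.T@(c-m),"axis",R.T@Rc[2])
x=onz("wrist",315,291,.112);print("wrist@112",R.T@(x-m))
x=onz("side",318.7,288.7,.112);print("side@112",R.T@(x-m))
x,r=tri(ray("wrist",240+(780-405)/1.6,160+288/1.6),ray("side",290+200/4,220+178/4));print("headtop",R.T@(x-m),r)
```

```text
tip [-0.05579296  0.00287038  0.09707223] [np.float64(0.0020778840832603855), np.float64(0.002077884083260423)] tcp [-0.0576158   0.00024732  0.07876513]
cam [-0.05839645  0.0839066   0.27011472] axis [ 0.00289925 -0.30927552 -0.95096806]
wrist@112 [-0.05780749  0.01056222  0.112     ]
side@112 [-0.06076477 -0.01238302  0.112     ]
headtop [-0.00113195  0.00514652  0.14087491] [np.float64(0.00010630916515454904), np.float64(0.00010630916515459139)]
```

>>> send_rows([
  [[0, 0, 0.005], [0, 0, 0], 0],
  [[0, 0, 0.02], [0, 0, 0], 0.05],
  [[0, 0, 0.03], [0, 0, 0], 0.05],
  [[0, 0, 0.03], [0, 0, 0], 0.05],
  [[0.02, 0.003, 0.01], [0, 0, 0.14], 0.05],
  [[0.02, 0.003, 0], [0, 0, 0.14], 0.05],
  [[0.017, 0.003, 0], [0, 0, 0.14], 0.05],
  [[0, 0, 0], [0, 0, 0.14], 0.05],
  [[0, 0, 0], [0, 0, 0.14], 0.05],
  [[0, 0, 0], [0, 0, 0.14], 0.05],
])

```text
clock: 23.15
position: [0.5501, -0.1178, 0.1723]
ee_rot: [-0.898, -3.01, 0.0]
force: [-0.0, -0.9, 0.1]
width: 0.547
```

Run:
```python
from h import *
from cell import arm,get_image
m=np.array([.5504,-.1191,0]);yw=.140;R=cv2.Rodrigues(np.array([0,0,yw]))[0]
o=arm.observe();print(o["position"],o["joints"].round(2))
pw=camera_params("wrist");w=get_image("wrist");t=get_image("top")
q=np.array(proj("wrist",m+[0,0,.14],pw));print("pred head",q,"tcp",proj("wrist",o["position"],pw),proj("wrist",o["position"]+[0,0,.033],pw))
c0=(q-[75,75]).astype(int);cr=w[max(c0[1],0):c0[1]+150,max(c0[0],0):c0[0]+150]
cr=cv2.resize(cr,None,fx=3,fy=3,interpolation=cv2.INTER_CUBIC)[:,:,::-1];cv2.imwrite("pics/w7.png",cr);print(c0,cr.shape)
```

```text
[ 0.55012128 -0.1178081   0.17226561] [-0.18  0.36  0.4   1.78 -0.16  1.03  1.27]
pred head [314.37571744 261.1426027 ] tcp (np.float64(316.1051047325934), np.float64(282.2313247875896)) (np.float64(316.2716889904162), np.float64(313.48881585050395))
[239 186] (450, 450, 3)
```

View pics/w7.png

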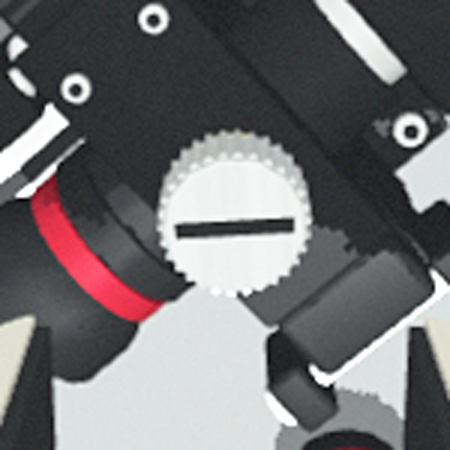

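Slot and head are clear: the centre is at crop (235,227), full (317.3,261.7), about 1.6 mm from prediction, and the leaf is flat. I'll wind the wrist anticlockwise before gripping and compute the head centre.

Run:
```python
from h import *
F=lambda a,b:(239+a/3,186+b/3)
c=onz("wrist",*F(235,227),.141);a=onz("wrist",*F(176,232),.141);b=onz("wrist",*F(294,225),.141)
print("head",c,"slot mid",(a+b)/2,"len",np.linalg.norm(a-b),"slot ang",np.arctan2(*(b-a)[1::-1]))
l=onz("wrist",*F(158,227),.141);r=onz("wrist",*F(312,227),.141);print(np.linalg.norm(l-r))
```

```text
head [ 0.55128378 -0.1178218   0.141     ] slot mid [ 0.55153574 -0.11800003  0.141     ] len 0.022691250936490992 slot ang 1.0509694970011993
0.029545989962099426
```

>>> send_rows([
  [[0, 0, 0], [0, 0, 0.14], 0.05],
  [[0, 0, 0], [0, 0, 0.14], 0.05],
  [[0, 0, 0], [0, 0, 0.14], 0.05],
  [[0, 0, 0], [0, 0, 0.14], 0.05],
  [[0, 0, 0], [0, 0, 0.14], 0.05],
  [[0, 0, 0], [0, 0, 0.14], 0.05],
  [[0, 0, 0], [0, 0, 0.14], 0.05],
  [[0, 0, 0], [0, 0, 0.14], 0.05],
  [[0, 0, 0], [0, 0, 0.14], 0.05],
  [[0, 0, 0], [0, 0, 0], 0.05],
])

```text
clock: 24.25
position: [0.5501, -0.1179, 0.1724]
ee_rot: [1.036, -2.966, -0.0]
force: [-0.5, 0.7, -0.6]
width: 0.547
```

```bash
python3 -c "
from cell import arm
o=arm.observe();print(o['position'],o['ee_rot'],o['joints'].round(3),o['ft_torque'],o['force'])"
```

```text
[ 0.55006737 -0.11792304  0.17243904] [ 1.03618986e+00 -2.96565258e+00 -4.34231765e-04] [ 0.023  0.351  0.125  1.764 -0.05   1.03   2.409] [0.10751302 0.03818929 0.03449792] [-0.45793663  0.67193865 -0.57115792]
```

>>> send_rows([
  [[0.001, 0, -0.02], [0, 0, 0.1], 0.05],
  [[0, 0, -0.02], [0, 0, 0.1], 0.05],
  [[0, 0, -0.02], [0, 0, 0], 0.05],
  [[0, 0, -0.01], [0, 0, 0], 0.05],
  [[0, 0, -0.008], [0, 0, 0], 0.05],
  [[0, 0, -0.006], [0, 0, 0], 0.05],
  [[0, 0, -0.002], [0, 0, 0], 0.05],
  [[0, 0, 0], [0, 0, 0], 0.02],
  [[0, 0, 0], [0, 0, 0], 0.02],
  [[0, 0, 0], [0, 0, 0], 0.02],
], force=20)

```text
clock: 25.25
position: [0.5516, -0.1179, 0.0871]
ee_rot: [-1.329, 2.846, -0.001]
force: [-0.0, 0.5, 0.1]
width: 0.334
```

```bash
cat > st.py <<'E'
from cell import arm
import numpy as np
o=arm.observe();r=o["ee_rot"];ang=2*np.arctan2(r[1],r[0])-np.pi/2
print(o["clock"],o['position'].round(4),"yaw",round(ang%(2*np.pi),3),o['joints'].round(3),"T",o['ft_torque'].round(3),"F",o['force'].round(1),"open mm",round(o["width"]*91.8,1))
E
python3 st.py
```

```text
25.25 [ 0.5516 -0.1179  0.0871] yaw 2.445 [ 0.064  0.447  0.071  1.854 -0.041  0.841  2.6  ] T [ 0.053  0.064 -0.023] F [-0.   0.5  0.1] open mm 30.7
```

>>> send_rows([
  [[0, 0, 0], [0, 0, 0], 0.02],
  [[0, 0, 0], [0, 0, 0], 0.02],
  [[0, 0, 0], [0, 0, -0.05], 0.02],
  [[0, 0, -3e-05], [0, 0, -0.14], 0.02],
  [[0, 0, -3e-05], [0, 0, -0.14], 0.02],
  [[0, 0, -3e-05], [0, 0, -0.14], 0.02],
  [[0, 0, -3e-05], [0, 0, -0.14], 0.02],
  [[0, 0, -3e-05], [0, 0, -0.14], 0.02],
  [[0, 0, -3e-05], [0, 0, -0.14], 0.02],
  [[0, 0, 0], [0, 0, 0], 0.02],
])

```text
clock: 26.25
position: [0.5509, -0.1173, 0.0866]
ee_rot: [-0.032, -3.141, -0.001]
force: [-3.0, 3.0, 5.2]
width: 0.299
```

```bash
python3 st.py
```

```text
26.25 [ 0.5509 -0.1173  0.0866] yaw 1.55 [-0.105  0.456  0.303  1.869 -0.177  0.843  1.838] T [ 0.468  0.786 -0.008] F [-3.   3.   5.2] open mm 27.4
```

>>> send_rows([
  [[0, 0, -3e-05], [0, 0, -0.14], 0.02],
  [[0, 0, -3e-05], [0, 0, -0.14], 0.02],
  [[0, 0, -3e-05], [0, 0, -0.14], 0.02],
  [[0, 0, -3e-05], [0, 0, -0.14], 0.02],
  [[0, 0, -3e-05], [0, 0, -0.14], 0.02],
  [[0, 0, -3e-05], [0, 0, -0.14], 0.02],
  [[0, 0, -3e-05], [0, 0, -0.14], 0.02],
  [[0, 0, -3e-05], [0, 0, -0.14], 0.02],
  [[0, 0, -3e-05], [0, 0, -0.1], 0.02],
  [[0, 0, 0], [0, 0, 0], 0.02],
])

```text
clock: 27.25
position: [0.551, -0.1171, 0.0863]
ee_rot: [-1.823, -2.557, -0.0]
force: [-3.1, 2.3, 6.6]
width: 0.299
```

```bash
python3 st.py
python3 - <<'E'
from h import *
from cell import get_image
w=get_image("wrist");q=np.array(proj("wrist",[.5512,-.1179,.1405]));print(q)
c0=(q-[75,75]).astype(int);cv2.imwrite("pics/w8.png",cv2.resize(w[c0[1]:c0[1]+150,c0[0]:c0[0]+150],None,fx=3,fy=3,interpolation=cv2.INTER_CUBIC)[:,:,::-1]);print(c0)
np.save("pw8.npy",camera_params("wrist"),allow_pickle=True)
E
```

```text
27.25 [ 0.551  -0.1171  0.0863] yaw 0.332 [-0.332  0.504  0.633  1.888 -0.383  0.873  0.825] T [0.615 0.79  0.037] F [-3.1  2.3  6.6] open mm 27.5
[315.38580916 341.28901572]
[240 266]
```

View pics/w8.png

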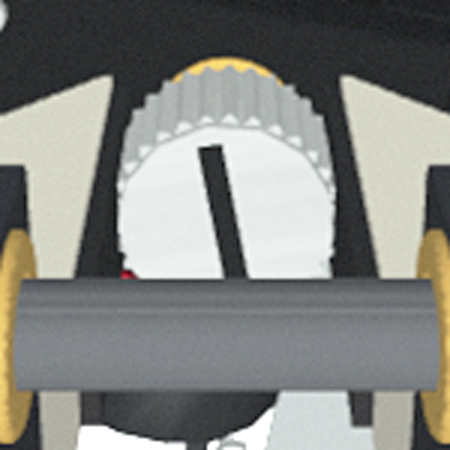

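The slot is visible between the fingers, from (208,147) to (233,278), so I can track the screw's angle directly.

```bash
cat > slot.py <<'E'
from h import *
from cell import arm,get_image
import sys
def slot(z=.1405,w=None,p=None):
    p=p or camera_params("wrist")
    w=get_image("wrist") if w is None else w
    # rectify head top plane onto a 0.25 mm/px grid, keep dark pixels inside the head disc
    C=np.array([.5512,-.1179,z]);g=np.arange(-.014,.014,.00025);X,Y=np.meshgrid(g,g)
    R=cv2.Rodrigues(p["rvec"])[0];f=K(p);Q=(np.stack([X,Y,0*X],-1)+C)@R.T+p["tvec"]
    im=cv2.remap(cv2.cvtColor(w,cv2.COLOR_RGB2GRAY),(f*Q[...,0]/Q[...,2]+p["cx"]).astype(np.float32),(f*Q[...,1]/Q[...,2]+p["cy"]).astype(np.float32),cv2.INTER_LINEAR)
    vis=(np.hypot(X,Y)<.0105)
    n,l,st,c=cv2.connectedComponentsWithStats(((im<70)&vis).astype(np.uint8))
    out=[]
    for i in range(1,n):
        if st[i,4]>60:
            (cx,cy),(a,b),_=cv2.minAreaRect(np.argwhere(l==i)[:,::-1].astype(np.float32))
            P=np.stack([X[l==i],Y[l==i]],1);vx,vy,_,_=cv2.fitLine(P.astype(np.float32),cv2.DIST_L2,0,.01,.01).ravel()
            out.append((st[i,4],round(max(a,b)*.25,1),round(min(a,b)*.25,1),round(float(np.arctan2(vy,vx)%np.pi),3)))
    return out
if __name__=="__main__": print("slot (area,len,wid mm,angle):",slot())
E
python3 slot.py
python3 - <<'E'
from h import *
p=np.load("pw8.npy",allow_pickle=True).item();F=lambda a,b:(240+a/3,266+b/3)
a=onz("wrist",*F(208,147),.1405,p);b=onz("wrist",*F(233,278),.1405,p);print("by hand",np.arctan2(*(b-a)[1::-1])%np.pi)
E
```

```text
slot (area,len,wid mm,angle): [(np.int32(722), 18.1, 2.6, 2.083)]
by hand 2.0712264290381652
```

No slip: the slot turned -2.11 rad and the tool -2.113 rad. Continuing in smaller steps.

>>> send_rows([
  [[0, 0, 0], [0, 0, -0.07], 0.02],
  [[0, 0, 0], [0, 0, -0.07], 0.02],
  [[0, 0, 0], [0, 0, -0.07], 0.02],
  [[0, 0, 0], [0, 0, -0.07], 0.02],
  [[0, 0, 0], [0, 0, -0.07], 0.02],
  [[0, 0, 0], [0, 0, -0.07], 0.02],
  [[0, 0, 0], [0, 0, -0.07], 0.02],
  [[0, 0, 0], [0, 0, -0.07], 0.02],
  [[0, 0, 0], [0, 0, -0.07], 0.02],
  [[0, 0, 0], [0, 0, -0.07], 0.02],
])

```text
clock: 28.35
position: [0.5511, -0.117, 0.0863]
ee_rot: [-2.589, -1.778, -0.001]
force: [-2.4, 2.9, 4.6]
width: 0.3
```

```bash
python3 st.py; python3 slot.py
```

```text
28.35 [ 0.5511 -0.117   0.0863] yaw 5.916 [-0.452  0.559  0.829  1.897 -0.518  0.914  0.262] T [0.504 0.607 0.025] F [-2.4  2.9  4.6] open mm 27.5
slot (area,len,wid mm,angle): [(np.int32(723), 18.2, 2.6, 1.382)]
```

>>> send_rows([
  [[0, 0, 0], [0, 0, -0.07], 0.02],
  [[0, 0, 0], [0, 0, -0.07], 0.02],
  [[0, 0, 0], [0, 0, -0.07], 0.02],
  [[0, 0, 0], [0, 0, -0.07], 0.02],
  [[0, 0, 0], [0, 0, -0.07], 0.02],
  [[0, 0, 0], [0, 0, -0.07], 0.02],
  [[0, 0, 0], [0, 0, -0.07], 0.02],
  [[0, 0, 0], [0, 0, -0.07], 0.02],
  [[0, 0, 0], [0, 0, -0.07], 0.02],
  [[0, 0, 0], [0, 0, -0.07], 0.02],
])

```text
clock: 29.4
position: [0.5512, -0.1171, 0.0861]
ee_rot: [-3.041, -0.784, -0.0]
force: [-1.4, 1.8, 2.8]
width: 0.298
```

```bash
python3 st.py; python3 slot.py
```

```text
29.4 [ 0.5512 -0.1171  0.0861] yaw 5.217 [-0.555  0.641  1.023  1.904 -0.662  0.982 -0.291] T [0.591 0.495 0.04 ] F [-1.4  1.8  2.8] open mm 27.3
slot (area,len,wid mm,angle): [(np.int32(949), 20.5, 12.7, 0.643)]
```

>>> send_rows([
  [[0, 0, 0], [0, 0, -0.06], 0.02],
  [[0, 0, 0], [0, 0, -0.06], 0.02],
  [[0, 0, 0], [0, 0, -0.06], 0.02],
  [[0, 0, 0], [0, 0, -0.06], 0.02],
  [[0, 0, 0], [0, 0, -0.06], 0.02],
  [[0, 0, 0], [0, 0, -0.06], 0.02],
  [[0, 0, 0], [0, 0, -0.06], 0.02],
  [[0, 0, 0], [0, 0, -0.06], 0.02],
  [[0, 0, 0], [0, 0, -0.06], 0.02],
  [[0, 0, 0], [0, 0, -0.06], 0.02],
])

```text
clock: 30.45
position: [0.5512, -0.1173, 0.0861]
ee_rot: [-3.138, 0.146, 0.001]
force: [-2.8, 3.1, 3.3]
width: 0.3
```

```bash
python3 st.py; python3 slot.py
```

```text
30.45 [ 0.5512 -0.1173  0.0861] yaw 4.619 [-0.62   0.73   1.179  1.908 -0.784  1.064 -0.767] T [0.578 0.796 0.319] F [-2.8  3.1  3.3] open mm 27.5
slot (area,len,wid mm,angle): [(np.int32(1109), 20.6, 12.9, 0.062)]
```

Torque jumped to 0.32 N m, so it looks bottomed. I'll confirm with a small further turn while watching the slot.

```bash
sed -i 's/<.0105/<.0085/' slot.py; python3 slot.py
python3 - <<'E'
from slot import *
for z in(.1395,.140,.141):print(z,slot(z))
E
```

```text
slot (area,len,wid mm,angle): [(np.int32(812), 16.9, 6.8, 0.092)]
0.1395 [(np.int32(782), 16.8, 4.3, 0.135)]
0.14 [(np.int32(793), 16.9, 5.7, 0.118)]
0.141 [(np.int32(838), 17.0, 7.7, 0.076)]
```

>>> send_rows([
  [[0, 0, 0], [0, 0, -0.03], 0.02],
  [[0, 0, 0], [0, 0, -0.03], 0.02],
  [[0, 0, 0], [0, 0, -0.03], 0.02],
  [[0, 0, 0], [0, 0, -0.03], 0.02],
  [[0, 0, 0], [0, 0, 0], 0.02],
  [[0, 0, 0], [0, 0, 0], 0.02],
  [[0, 0, 0], [0, 0, 0], 0.02],
  [[0, 0, 0], [0, 0, 0], 0.02],
  [[0, 0, 0], [0, 0, 0], 0.02],
  [[0, 0, 0], [0, 0, 0], 0.02],
])

```text
clock: 31.7
position: [0.5511, -0.1174, 0.086]
ee_rot: [-3.123, 0.336, 0.0]
force: [-1.9, 4.3, 3.3]
width: 0.297
```

```bash
python3 st.py; python3 slot.py
python3 - <<'E'
from h import *
from cell import get_image
w=get_image("wrist");q=np.array(proj("wrist",[.5512,-.1179,.1405]))
c0=(q-[75,75]).astype(int);cv2.imwrite("pics/w9.png",cv2.resize(w[c0[1]:c0[1]+150,c0[0]:c0[0]+150],None,fx=3,fy=3,interpolation=cv2.INTER_CUBIC)[:,:,::-1]);print(c0)
np.save("pw9.npy",camera_params("wrist"),allow_pickle=True)
E
```

```text
31.7 [ 0.5511 -0.1174  0.086 ] yaw 4.498 [-0.629  0.748  1.206  1.909 -0.805  1.08  -0.867] T [1.063 0.624 0.153] F [-1.9  4.3  3.3] open mm 27.3
slot (area,len,wid mm,angle): [(np.int32(848), 16.9, 7.4, 0.075)]
[239 266]
```

View pics/w9.png

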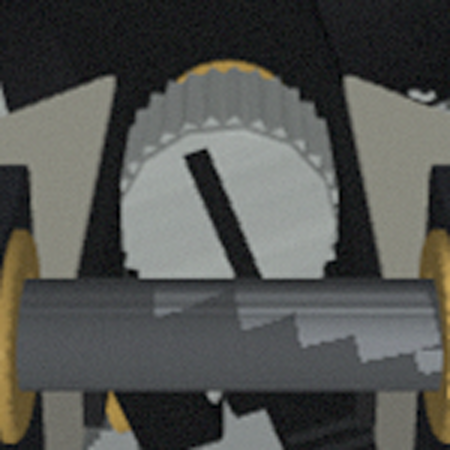

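```bash
sed -i 's/out.append/out.append/; s/vis=(np.hypot(X,Y)<.0105)/&/' slot.py
python3 - <<'E'
import re
s=open("slot.py").read()
# drop everything at or below the slide bar (crop row 276 of 3x zoom -> image row of the bar edge ~ 266+92)
s=s.replace("vis=(np.hypot(X,Y)<.0085)","vis=(np.hypot(X,Y)<.0115)&((f*Q[...,1]/Q[...,2]+p['cy'])<355)")
open("slot.py","w").write(s)
E
python3 slot.py
python3 - <<'E'
from h import *
p=np.load("pw9.npy",allow_pickle=True).item();F=lambda a,b:(239+a/3,266+b/3)
a=onz("wrist",*F(197,152),.1405,p);b=onz("wrist",*F(247,278),.1405,p);print("by hand",np.arctan2(*(b-a)[1::-1])%np.pi)
E
```

```text
slot (area,len,wid mm,angle): [(np.int32(823), 18.0, 3.0, 0.149)]
by hand 0.12085529352595925
```

The stop is confirmed: the tool slipped about 0.18 rad further while the slot stayed at about 0.145. Backing off to slot angle 0.145 + π/2 ≈ 1.716.

>>> send_rows([
  [[0, 0, 4e-05], [0, 0, 0.14], 0.02],
  [[0, 0, 4e-05], [0, 0, 0.14], 0.02],
  [[0, 0, 4e-05], [0, 0, 0.14], 0.02],
  [[0, 0, 4e-05], [0, 0, 0.14], 0.02],
  [[0, 0, 4e-05], [0, 0, 0.14], 0.02],
  [[0, 0, 4e-05], [0, 0, 0.14], 0.02],
  [[0, 0, 4e-05], [0, 0, 0.14], 0.02],
  [[0, 0, 4e-05], [0, 0, 0.14], 0.02],
  [[0, 0, 4e-05], [0, 0, 0.14], 0.02],
  [[0, 0, 0], [0, 0, 0.14], 0.02],
])

```text
clock: 32.85
position: [0.5511, -0.1173, 0.0864]
ee_rot: [-2.6, -1.762, -0.001]
force: [-2.9, 4.9, 3.2]
width: 0.298
```

>>> send_rows([
  [[0, 0, 0], [0, 0, 0.1], 0.02],
  [[0, 0, 0], [0, 0, 0.05], 0.02],
  [[0, 0, 0], [0, 0, 0], 0.02],
  [[0, 0, 0], [0, 0, 0], 0.02],
  [[0, 0, 0], [0, 0, 0], 0.02],
  [[0, 0, 0], [0, 0, 0], 0.02],
  [[0, 0, 0], [0, 0, 0], 0.02],
  [[0, 0, 0], [0, 0, 0], 0.02],
  [[0, 0, 0], [0, 0, 0], 0.02],
  [[0, 0, 0], [0, 0, 0], 0.02],
])

```text
clock: 33.85
position: [0.5511, -0.1173, 0.0864]
ee_rot: [-2.466, -1.945, -0.001]
force: [-2.5, 4.3, 3.0]
width: 0.297
```

```bash
python3 st.py; python3 slot.py
```

```text
33.85 [ 0.5511 -0.1173  0.0864] yaw 6.048 [-0.429  0.546  0.79   1.895 -0.49   0.904  0.366] T [0.981 0.51  0.042] F [-2.5  4.3  3. ] open mm 27.3
slot (area,len,wid mm,angle): [(np.int32(744), 18.2, 2.7, 1.69)]
```

>>> send_rows([
  [[0, 0, 0], [0, 0, 0.02], 0.02],
  [[0, 0, 0], [0, 0, 0], 0.02],
  [[0, 0, 0], [0, 0, 0], 0.02],
  [[0, 0, 0], [0, 0, 0], 0.02],
  [[0, 0, 0], [0, 0, 0], 0.02],
  [[0, 0, 0], [0, 0, 0], 0.02],
  [[0, 0, 0], [0, 0, 0], 0.02],
  [[0, 0, 0], [0, 0, 0], 0.02],
  [[0, 0, 0], [0, 0, 0], 0.02],
  [[0, 0, 0], [0, 0, 0], 0.02],
])

```text
clock: 34.9
position: [0.5511, -0.1173, 0.0864]
ee_rot: [-2.447, -1.969, -0.001]
force: [-1.9, 5.5, 3.6]
width: 0.294
```

```bash
python3 st.py; python3 slot.py
python3 - <<'E'
import cv2,numpy as np
from cell import get_image
t=get_image("top")[:,:,::-1];t0=cv2.imread("pics/top0.png");s=get_image("side")[:,:,::-1];s0=cv2.imread("pics/side0.png")
def d(a,b,n,x0,y0,x1,y1):
    A,B=a[y0:y1,x0:x1].astype(np.float32).mean(2),b[y0:y1,x0:x1].astype(np.float32).mean(2)
    (sx,sy),_=cv2.phaseCorrelate(A,B);print(n,"shift px",round(sx,2),round(sy,2),"mean diff",round(float(abs(A-B).mean()),1))
for n,r in dict(ring=(130,200,182,245),target=(155,268,208,320),tray=(455,200,512,262),bracket=(448,282,488,320),lens=(368,180,394,206),cap=(382,273,406,297),spare=(325,280,343,296),driver=(324,175,342,212)).items(): d(t0,t,"top "+n,*r)
for n,r in dict(cap=(282,340,316,366),spare=(258,280,284,306),lens=(392,282,424,318)).items(): d(s0,s,"side "+n,*r)
E
```

```text
34.9 [ 0.5511 -0.1173  0.0864] yaw 6.068 [-0.425  0.544  0.784  1.895 -0.486  0.902  0.382] T [1.02  0.518 0.044] F [-1.9  5.5  3.6] open mm 27.0
slot (area,len,wid mm,angle): [(np.int32(746), 18.2, 2.7, 1.705)]
top ring shift px 0.07 0.4 mean diff 4.7
top target shift px -0.07 0.02 mean diff 4.4
top tray shift px -0.05 -0.02 mean diff 5.0
top bracket shift px -0.01 -0.06 mean diff 4.5
top lens shift px -4.39 4.68 mean diff 26.9
top cap shift px -0.04 -0.08 mean diff 3.6
top spare shift px -2.44 -2.93 mean diff 69.0
top driver shift px -0.06 -0.02 mean diff 4.4
side cap shift px 0.01 0.52 mean diff 4.8
side spare shift px 0.59 2.14 mean diff 26.3
side lens shift px -0.02 0.0 mean diff 4.6
```

```bash
python3 -c "
from cell import job
print(job.sign_off())"
```

```text
the job is handed in; nothing more can be done
None
```

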